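Push the worn packing bushing out of the valve body with the drift

TASK

Take the steel drift out of its wooden holder block and use it to push the worn brass bushing gently down through the bore of the valve body clamped on the push-out stand, until the bushing comes out underneath and drops onto the pad. Feel for the bore instead of forcing the drift, then put the drift back in the same hole of the holder, fully home, and leave the other things on the bench alone.

Things in the scene. Friction and masses are not known exactly. Their poses are not given: they have to be found in the camera images.
- stand: push-out stand, fixed: dark steel base plate 120 x 160 x 12 mm, two grey risers (top z 52), open channel between them along x with a black pad (top z 16). A round aluminium valve body, 62 mm wide (z 52 to 88), stands on the risers, held by two strap clamps on top at y +-26 to +-74 (nuts up to z 105). Origin: centre of the base's underside; y runs from riser to riser, z up
- body_centre (a point): centre of the valve body's round top face, 88 mm above the bench. The vertical bore is NOT here: its axis is 6.5 mm from this point, in an unmeasured direction that differs each time (oppopoint the brass hex fitting on the body's side); it does not shift. Bore 18 mm wide, through (36 mm), nearly sharp-edged in a flat face, clear for 25 mm round the centre. More than 30 N from the drift damages it
- bushing (a joint): travel (m) of the brass bushing (17.6 mm wide, 18 mm long) straight down the bore. At 0 its top is 12 mm below the valve body's top face; it starts at 0 to 0.005. Tight seals hold it: about 7 to 13 N is needed to move it, less at the end; once its top passes the underside of the valve body (travel about 0.024) it falls by itself and lies on the pad at 0.042
- drift: steel drift, loose, 0.2 to 0.33 kg, 115 mm long, standing point down in the holder. From the tip upward: flat tip 15 mm wide, its edge broken by a 1 mm bevel; round shank 16 mm up to 60 mm; collar 28 mm wide, 60 to 65 mm; square dark grip 22 x 22 mm, 65 to 111 mm (sides along the drift's x and y). Origin at the tip, z up along the grip
- drift_tip (a point): centre of the drift's flat tip (the drift's origin)
- holder: wooden holder block 80 x 120 x 75 mm, fixed, origin at the centre of its underside, z up. Upright through holes: 20 mm at y -22 mm, where the drift hangs with its collar on the block's top (tip 15 mm above the underside), and an empty 12 mm one at y +32 mm
- holder_hole0 (a point): centre of the mouth of the drift's 20 mm hole, on the holder's top face, 75 mm above the bench
- air_cap: bystander: brass air cap, 38 mm wide, 16 mm high, origin under its centre; leave alone
- sample_jar_2: bystander: blue jar with black lid, 49 mm wide, 56 mm high, origin under its centre; leave alone
- pliers: bystander: pliers with red grips, 64 x 168 x 18 mm, lying; leave alone
- tack_packet_1: bystander: flat packet lying down, 99 x 123 x 12 mm; leave alone
- oil_tin: bystander: upright tin with a screw cap, 48 x 66 x 166 mm, origin under its centre; leave alone

How it is judged:
By the outcome, as a careful person would: the job done as asked, in the order asked, and still so for the second after the job is handed in, with the robot touching nothing.
It also fails if it takes over 72 s, if anything falls off the work surface, if the arm or the gripper's body presses on something with over 40 N, if the wrist force passes 120 N, or if a joint passes its speed limit or range.

ROBOT

A 6-joint arm with a two-finger parallel gripper is mounted at the origin on a cart in front of the work surface, level with it; the furniture and walls round the work are solid. World frame = base frame: x ahead of the robot, y to its left, z up, the work surface at z = 0. Lengths are in m, angles in rad, forces in N, time in s.
With the tool pointing down it reaches from about 0.35 to 0.975 m from the base axis. Payload 4.9 kg.
Tool frame: the origin (TCP) lies at the very end of the fingers, on their centre line; the grasp point (between the pads) lies 19 mm behind it (ctrl.grasp_offset is the distance from the TCP to the grasp point, in m); z points along the fingers, y is the line along which they close (so a half turn about z gives the same grasp; the last joint's range is limited). The gripper opens to 85 mm and grips with 20 to 120 N. Pads are 22 mm wide; open, the fingers measure 114 mm over their backs; the gripper's body (76 mm by 85 mm) begins 54 mm behind the grasp point. The pads swing forward as they close: fully open they stand 13 mm farther back than shut.
Start: joints at [1.217, 0.053, 1.613, -0, 1.476, -0.119], TCP at [0.145, 0.608, 0.209] pointing down, gripper open.
Joint ranges: [-3.01, 3.01], [-1.01, 2.22], [0.06, 2.58], [-1.02, 4.17], [0.09, 2.62], [-3.14, 3.14]. Speed limits (rad/s): [2.57, 2.57, 3.14, 3.14, 3.14, 3.14].

INTERFACE

Orientations are given as a rotation vector (axis times angle).
In Python, from station import ctrl, optics gives the robot as it stands.
- The arm moves only by the shell command python3 -m handwheel 'ROWS' [OPENING] [FORCE]. ROWS is JSON, a list of rows, each an object of numbers: "tx", "ty", "tz": the shift along the tool's x, y, z in mm; "roll": the turn about the tool's z in rad. A call has 1 to 12 rows; each row shifts and turns the commanded pose from where the row before left it, along the tool's axes as they then stand; what a row does not reach is not made up. A row lasts 1/12 s, in which the tool goes at most 41.7 mm and 7.16 degrees, less where a joint would pass 70% of its speed; a pose out of reach is approached as far as the arm can. A call with a gripper value outside its range is refused whole. OPENING is the finger opening in mm, from 0 to 85.4, set as the call begins (- or left out, the last holds). The fingers move at their own pace and stop on an object; FORCE is the grip in N (left out, the last holds). Time passes only in rows, so rows that do not move let the fingers close. It gives the time, the measured TCP pose, the force, the opening and the grip force at its end, in the units of the state.
- ctrl.get_obs(): the state, without advancing time (a new reading comes with each control period).
- optics.get_image(name): name is "scene" or "top" or "wrist"; returns (picture, depth): 420x560x3 uint8, red, green, blue; 420x560 float32, m along the optical axis (not along the pixel's ray), 0 where there is no reading.
- optics.camera_params(name): a dict with "mtx" (3x3 intrinsics, pixels), "extrinsics" (4x4, takes a point from camera to world coordinates); the wrist camera has in their place "tool_from_camera" (4x4, takes a point from camera to tool coordinates, whose origin is the TCP and whose axes are the flange's). Camera axes: x right, y down, z forward; pixel columns grow to the right and rows downward; lengths in m; the calibration is good to about 2 mm. A picture is of the moment at which its call begins: read the wrist's pose just before it. camera_params takes no time and is no camera call.
- ctrl.finish_job(): hands the job in; it is judged then, once.
The state is a dict: "t": time; "q": joint angles; "dq": joint speeds; "effort": joint torques, N m; "tool_pos": TCP position; "tool_rot": TCP orientation; "contact_force": force on the tool from outside, world axes, zero at the start; "wrist_torque": the same for the moment, N m; "opening": finger opening in m; "grip_force": force on a finger pad.
Only numpy, scipy, OpenCV 4.12 (cv2) and the standard library are available. Lean on these libraries where they do the work, as an engineer would, in place of code of your own. Each camera call takes 0.05 s, during which the arm holds its last target. There are 200 camera calls.

## Working session

There is one attempt and no reset: what is moved stays moved. The work goes in short steps, Python scripts to look and compute and a shell command to move; the robot and the scene stay as the last step left them, time stands still between calls to the robot, and variables do not carry over. Pictures are saved under pics/ and viewed, at most 10 in all, crops included, and the job is handed in when it is done.

```bash
ls; mkdir -p pics; python3 - <<'E'
from station import ctrl, optics
import cv2, numpy as np
print({k:np.round(v,3) if not isinstance(v,dict) else v for k,v in ctrl.get_obs().items()}, ctrl.grasp_offset)
for n in ("scene","top"):
    im,d=optics.get_image(n); np.savez(f"pics/{n}0.npz",im=im,d=d); cv2.imwrite(f"pics/{n}0.png",im[:,:,::-1])
    p=optics.camera_params(n); print(n,np.round(p["mtx"],1).tolist(),np.round(p["extrinsics"],3).tolist())
print(np.round(optics.camera_params("wrist")["tool_from_camera"],3).tolist())
a=cv2.imread("pics/scene0.png");b=cv2.imread("pics/top0.png")
E
```

```text
pics
{'t': np.float64(0.0), 'q': array([ 1.217,  0.053,  1.614, -0.   ,  1.476, -0.119]), 'dq': array([-0.   , -0.002, -0.003,  0.002,  0.001,  0.002]), 'effort': array([ 0.0000e+00, -3.9368e+01, -3.7018e+01, -0.0000e+00,  7.0000e-03,
       -0.0000e+00]), 'tool_pos': array([0.145, 0.607, 0.207]), 'tool_rot': array([-3.68e-01, -3.12e+00,  3.00e-03]), 'contact_force': array([-0.387,  0.347,  0.128]), 'wrist_torque': array([-0.043,  0.01 , -0.045]), 'grip_force': np.float64(0.0), 'opening': np.float64(0.085)} 0.0187
scene [[414.8, 0.0, 278.0], [0.0, 414.8, 203.3], [0.0, 0.0, 1.0]] [[0.658, -0.461, 0.596, -0.028], [-0.753, -0.381, 0.537, -0.497], [-0.02, -0.802, -0.597, 0.69], [0.0, 0.0, 0.0, 1.0]]
top [[397.7, 0.0, 276.4], [0.0, 397.7, 204.0], [0.0, 0.0, 1.0]] [[-0.02, -0.982, 0.19, 0.329], [-1.0, 0.022, 0.01, 0.035], [-0.014, -0.19, -0.982, 1.175], [0.0, 0.0, 0.0, 1.0]]
[[-0.0, -0.948, -0.319, 0.083], [1.0, -0.0, 0.0, -0.0], [-0.0, -0.319, 0.948, -0.165], [0.0, 0.0, 0.0, 1.0]]
```

View pics/top0.png

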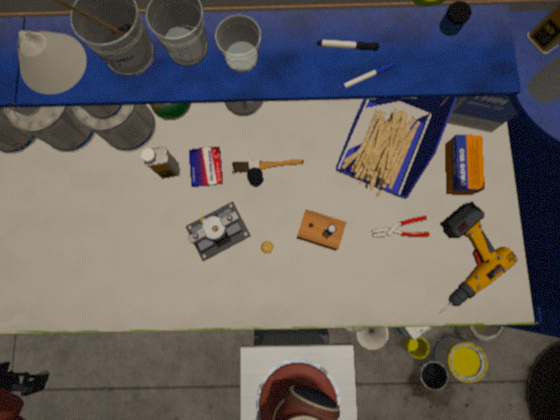

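View pics/scene0.png

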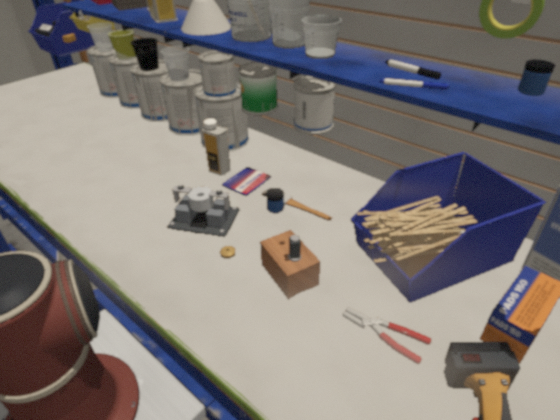

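The top view shows the stand near (217,231), the holder near (322,230) with the drift at (331,229), and the air cap at (267,247). The scene view shows the same layout: stand (203,210), holder (290,262).

```bash
cat > h.py <<'E'
import numpy as np, cv2
from station import ctrl, optics
from scipy.spatial.transform import Rotation as R
def pose(o=None):
    o=o or ctrl.get_obs(); T=np.eye(4); T[:3,:3]=R.from_rotvec(o["tool_rot"]).as_matrix(); T[:3,3]=o["tool_pos"]; return T
def cast(K,E,u,v,z):
    d=E[:3,:3]@np.linalg.solve(K,np.array([u,v,1.])); c=E[:3,3]; return c+d*(z-c[2])/d[2]
def cam(n):
    p=optics.camera_params(n)
    return p["mtx"],(p["extrinsics"] if n!="wrist" else pose()@p["tool_from_camera"])
def cloud(K,E,d):
    v,u=np.indices(d.shape); P=np.stack([u,v,np.ones_like(u)],-1)@np.linalg.inv(K).T*d[...,None]
    return P@E[:3,:3].T+E[:3,3]
E
python3 - <<'E'
from h import *
K,E=cam("top"); z=np.load("pics/top0.npz"); im,d=z["im"],z["d"]; P=cloud(K,E,d)
print("bench z",np.median(P[280:310,200:300,2]))
hsv=cv2.cvtColor(im,cv2.COLOR_RGB2HSV)
# holder top by wood colour, height
def rect(m,zz,box):
    M=np.zeros(m.shape,np.uint8); r0,r1,c0,c1=box; M[r0:r1,c0:c1]=m[r0:r1,c0:c1]
    W=np.array([cast(K,E,u,v,zz)[:2] for v,u in np.argwhere(M)]).astype(np.float32)*1000
    return len(W),cv2.minAreaRect(W)
Z=P[...,2]
print("holder",rect((abs(Z-.075)<.012)&(hsv[...,1]>90),.075,(200,260,285,360)))
print("grip",rect((Z>.1),.118,(200,260,285,360)))
print("stand>6mm",rect((Z>.006)&(Z<.03),.012,(190,270,175,260)))
print("body",rect((abs(Z-.088)<.008),.088,(190,270,175,260)))
a=cv2.resize(im[190:275,175:360],None,fx=4.3,fy=4.3,interpolation=cv2.INTER_CUBIC); cv2.imwrite("pics/c1.png",a[:,:,::-1])
E
```

```text
bench z 0.00429493151239535
holder (1106, ((469.9102783203125, -78.17271423339844), (119.16461944580078, 79.56075286865234), 71.03611755371094))
grip (95, ((466.0048522949219, -75.99298858642578), (182.4982452392578, 131.6507110595703), 78.17910766601562))
stand>6mm (2243, ((483.8594055175781, 224.14959716796875), (251.65992736816406, 234.68194580078125), 88.85792541503906))
body (500, ((478.8619384765625, 222.00914001464844), (62.518245697021484, 145.74700927734375), 11.227276802062988))
```

View pics/c1.png

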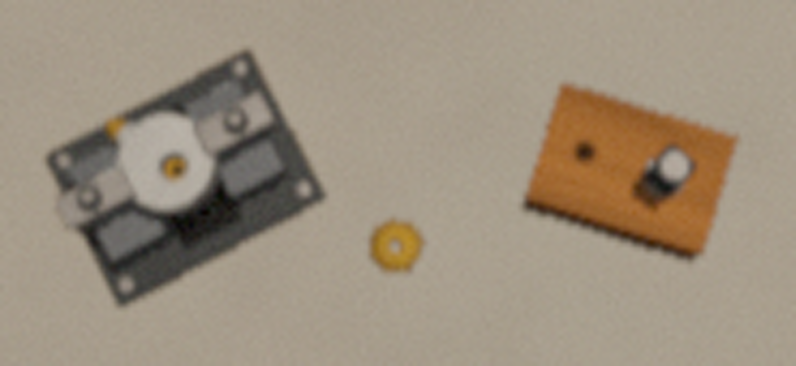

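The crop shows the valve body centred near (167,162) with the bore, brass-coloured, at about (174,167). The hex fitting is at (115,128) and the drift top at (675,165). The 12 mm hole at (585,151) confirms the holder's +y end is on the left.

```bash
cat >> h.py <<'E'
def delta(x,y,z):
    T=pose(); return np.round(T[:3,:3].T@(np.array([x,y,z])-T[:3,3])*1000,1)
E
python3 - <<'E'
from h import *
K,E=cam("top")
px=lambda u,v,z:np.round(cast(K,E,u/4.3+175-.4,v/4.3+190-.4,z)*1000,1)
b=px(167,162,.088);print("body",b,"bore",px(174,167,.076),"hex",px(115,128,.07),"drift",px(676,165,.126),"cap",px(396,246,.016))
print("tin",cast(K,E,152,155,.166),"jar",cast(K,E,256,177,.056))
print(np.round(pose()[:3,:3],3).tolist(), delta(b[0]/1e3,b[1]/1e3,.21))
E
```

```text
body [477.9 220.8  88. ] bore [476.2 218.3  76. ] hex [503.5 258.3  70. ] drift [ 464.1 -100.1  126. ] cap [427.2  77.3  16. ]
tin [0.66436711 0.3732427  0.166     ] jar [0.62684909 0.10388622 0.056     ]
[[-0.973, 0.233, -0.001], [0.233, 0.973, -0.002], [0.0, -0.002, -1.0]] [-413.5 -298.5   -2. ]
```

```bash
python3 -m handwheel '[{"tx":-15,"ty":-11},{"tx":-33,"ty":-24},{"tx":-33,"ty":-24},{"tx":-33,"ty":-24},{"tx":-33,"ty":-24},{"tx":-33,"ty":-24},{"tx":-33,"ty":-24},{"tx":-33,"ty":-24},{"tx":-33,"ty":-24},{"tx":-33,"ty":-24},{"tx":-33,"ty":-24},{"tx":-33,"ty":-24}]' 85; python3 -m handwheel '[{"tx":-25,"ty":-17},{"tx":-10,"ty":-7},{},{}]'
python3 - <<'E'
from h import *
o=ctrl.get_obs(); K,_=cam("wrist"); E=pose(o)@optics.camera_params("wrist")["tool_from_camera"]
im,d=optics.get_image("wrist"); np.savez("pics/w1.npz",im=im,d=d,K=K,E=E); cv2.imwrite("pics/w1.png",im[:,:,::-1])
print(o["t"],o["tool_pos"],K[0,0],np.round(E[:3,3],3))
E
```

```text
0.1 [0.14518848 0.60725789 0.20755584] 345.5293758412192 [0.064 0.626 0.373]$[0]: bad value
$[0]: bad value
```

View pics/w1.png

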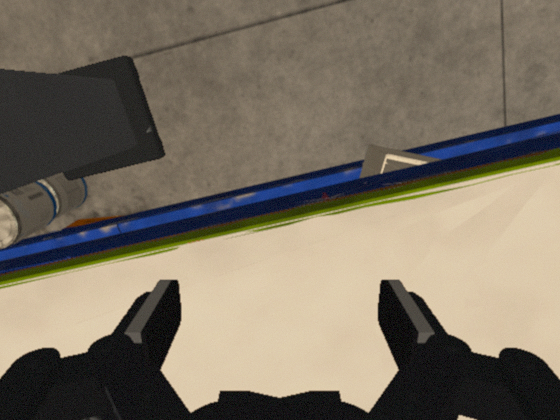

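The call was refused and the arm hasn't moved: the picture shows only the bench edge, with the fingers at (165,330) and (400,330). I'll retry with every key filled in.

```bash
python3 -m handwheel '[{"tx":-15,"ty":-11,"tz":0,"roll":0},{"tx":-33,"ty":-24,"tz":0,"roll":0},{"tx":-33,"ty":-24,"tz":0,"roll":0},{"tx":-33,"ty":-24,"tz":0,"roll":0},{"tx":-33,"ty":-24,"tz":0,"roll":0},{"tx":-33,"ty":-24,"tz":0,"roll":0},{"tx":-33,"ty":-24,"tz":0,"roll":0},{"tx":-33,"ty":-24,"tz":0,"roll":0},{"tx":-33,"ty":-24,"tz":0,"roll":0},{"tx":-33,"ty":-24,"tz":0,"roll":0},{"tx":-33,"ty":-24,"tz":0,"roll":0},{"tx":-33,"ty":-24,"tz":0,"roll":0}]' 85
```

```text
t: 1.15
tool_pos: [0.4498, 0.2506, 0.2086]
tool_rot: [0.368, 3.12, 0.0]
contact_force: [1.5, -0.4, 0.2]
opening: 0.085
grip_force: 0.0
```

```bash
python3 -m handwheel '[{"tx":-25,"ty":-17,"tz":0,"roll":0},{"tx":-5,"ty":-3,"tz":0,"roll":0},{"tx":0,"ty":0,"tz":0,"roll":0},{"tx":0,"ty":0,"tz":0,"roll":0}]'
cat >> h.py <<'E'
def snap(name):
    o=ctrl.get_obs(); p=optics.camera_params("wrist"); E=pose(o)@p["tool_from_camera"]
    im,d=optics.get_image("wrist"); np.savez(f"pics/{name}.npz",im=im,d=d,K=p["mtx"],E=E); cv2.imwrite(f"pics/{name}.png",im[:,:,::-1])
    print(o["t"],np.round(o["tool_pos"],4)); return im,d,p["mtx"],E
E
python3 -c "
from h import *
snap('w2')"
```

```text
t: 1.48
tool_pos: [0.4732, 0.2262, 0.2083]
tool_rot: [-0.369, -3.119, -0.0]
contact_force: [0.3, 0.2, 0.7]
opening: 0.085
grip_force: 0.0
1.4833 [0.4732 0.2262 0.2083]
```

View pics/w2.png

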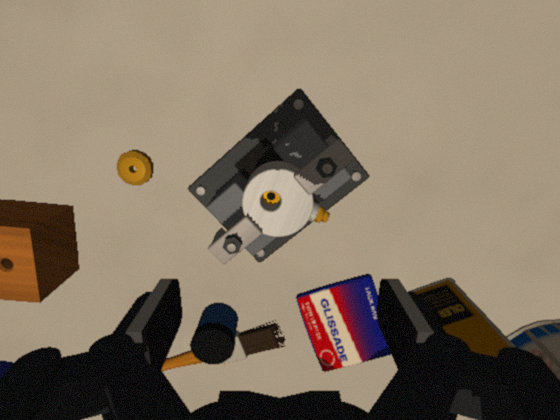

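The view shows the body's top face centred near (277,201), the bore at (271,198) and the hex fitting at (322,215). I'll measure all three on the z=88 plane.

```bash
cat > m.py <<'E'
import sys
from h import *
from scipy.optimize import least_squares
z=np.load(f"pics/{sys.argv[1]}.npz"); im,d,K,E=z["im"],z["d"],z["K"],z["E"]
u0,v0=int(sys.argv[2]),int(sys.argv[3]); r=int(sys.argv[4])
g=im.astype(int); m=((g.min(2)>float(sys.argv[5]))&(g.max(2)-g.min(2)<40)).astype(np.uint8)
w=np.zeros_like(m); cv2.circle(w,(u0,v0),r,1,-1); m*=w
n,l,s,c=cv2.connectedComponentsWithStats(m); m=(l==1+s[1:,4].argmax()).astype(np.uint8)
cs,h=cv2.findContours(m,cv2.RETR_CCOMP,cv2.CHAIN_APPROX_NONE)
for k,cc in enumerate(cs):
    if len(cc)<25: continue
    W=np.array([cast(K,E,u,v,.088)[:2] for u,v in cc[:,0]])*1000
    R0=9. if h[0,k,3]>=0 else 31.
    f=least_squares(lambda p:np.hypot(*(W-p[:2]).T)-p[2],[*W.mean(0),R0],loss="soft_l1",f_scale=.5)
    print("hole" if h[0,k,3]>=0 else "outer",len(cc),np.round(f.x,1),"px",cc[:,0].mean(0).round(1),"rms",np.sqrt(np.mean(f.fun**2)).round(2))
P=cloud(K,E,d); print("top z",np.median(P[m>0][:,2]))
E
python3 m.py w2 277 201 40 150; python3 -c "
from h import *
z=np.load('pics/w2.npz');print(z['im'][200,235:315].tolist()[::4]); cv2.imwrite('pics/c2.png',cv2.resize(z['im'][140:270,180:380],None,fx=4,fy=4,interpolation=cv2.INTER_CUBIC)[:,:,::-1])"
```

```text
outer 197 [477.8 222.8  29.2] px [276.4 203.1] rms 1.84
hole 67 [474.  217.6  10.4] px [270.2 200.7] rms 0.24
top z 0.08816099589772664
[[114, 109, 103], [108, 103, 98], [195, 180, 164], [203, 189, 171], [199, 185, 166], [206, 194, 174], [172, 164, 145], [69, 53, 22], [188, 136, 28], [153, 107, 28], [209, 144, 22], [128, 90, 43], [200, 188, 170], [197, 187, 166], [197, 185, 166], [196, 186, 167], [191, 179, 159], [191, 179, 161], [191, 179, 164], [182, 172, 155]]
```

View pics/c2.png

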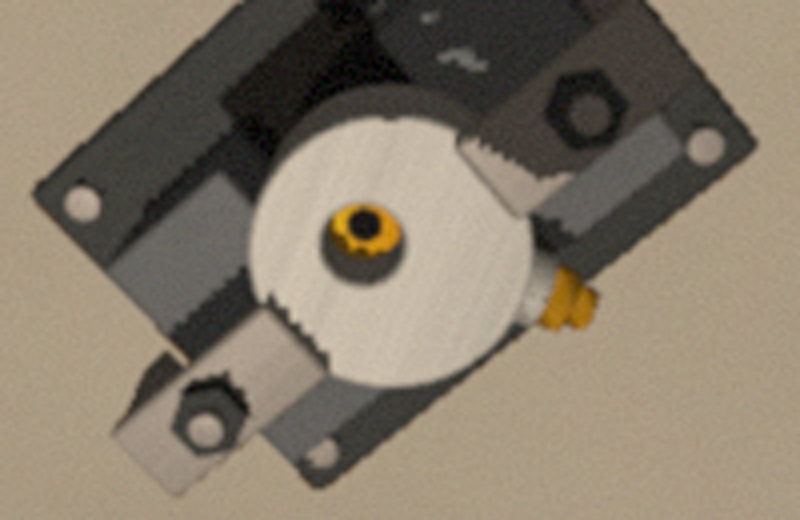

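The bore mouth is at about px (270.6,200.6), i.e. (474.0, 217.6) mm. That is 6.4 mm from the body centre fit and opposite the hex fitting, as the task says. Next, the holder.

```bash
python3 -c "
from h import *
print(delta(.464,-.1,.208))"
python3 -m handwheel '[{"tx":-7,"ty":-28,"tz":0,"roll":0},{"tx":-8,"ty":-31,"tz":0,"roll":0},{"tx":-8,"ty":-31,"tz":0,"roll":0},{"tx":-8,"ty":-31,"tz":0,"roll":0},{"tx":-8,"ty":-31,"tz":0,"roll":0},{"tx":-8,"ty":-31,"tz":0,"roll":0},{"tx":-8,"ty":-31,"tz":0,"roll":0},{"tx":-6,"ty":-31,"tz":0,"roll":0},{"tx":-4,"ty":-31,"tz":0,"roll":0},{"tx":-2,"ty":-31,"tz":0,"roll":0},{"tx":0,"ty":-10,"tz":0,"roll":0},{"tx":0,"ty":0,"tz":0,"roll":0}]'
python3 -c "
from h import *
snap('w3')"
```

```text
[-6.720e+01 -3.198e+02  3.000e-01]
t: 2.53
tool_pos: [0.4646, -0.0982, 0.2086]
tool_rot: [-0.37, -3.12, -0.0]
contact_force: [0.5, -0.2, 0.9]
opening: 0.0846
grip_force: 0.0
2.5333 [ 0.4646 -0.0982  0.2086]
```

View pics/w3.png

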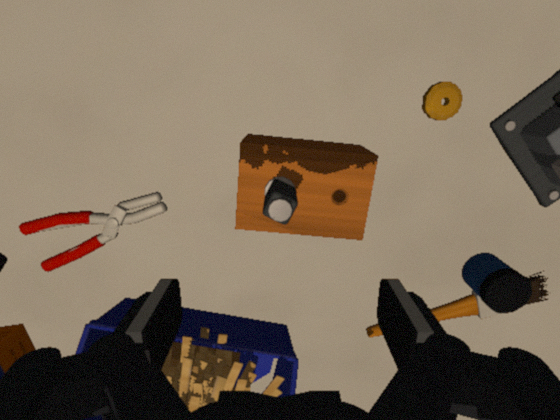

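The drift's light head is at (280,210) with the dark grip above it in the image; the empty hole is at (339,197). I'll crop in for the grip's yaw.

```bash
python3 - <<'E'
from h import *
z=np.load("pics/w3.npz"); im,d,K,E=z["im"],z["d"],z["K"],z["E"]; P=cloud(K,E,d)
s=np.s_[150:240,240:320]
m=np.zeros(d.shape,bool); m[s]=P[s][...,2]>.119
for zz,mm in ((.126,m),):
    W=np.array([cast(K,E,u,v,zz)[:2] for v,u in np.argwhere(mm)]).astype(np.float32)*1000
    print(len(W),np.percentile(P[mm][:,2],[5,50,95]),cv2.minAreaRect(W))
h=im.astype(int); lt=np.zeros(d.shape,bool); lt[s]=(h[s].min(2)>120)&(h[s].max(2)-h[s].min(2)<40)
n,l,st,c=cv2.connectedComponentsWithStats(lt.astype(np.uint8)); 
for k in range(1,n):
    if st[k,4]>30: print("light",st[k],c[k],cast(K,E,*c[k],.130)*1000,"z",np.median(P[l==k][:,2]))
hv=cv2.cvtColor(im,cv2.COLOR_RGB2HSV); wd=((hv[...,1]>110)&(abs(P[...,2]-.075)<.008)); wd[:,:230]=0;wd[:,390:]=0;wd[:120]=0;wd[260:]=0
W=np.array([cast(K,E,u,v,.075)[:2] for v,u in np.argwhere(wd)]).astype(np.float32)*1000; print("holder",cv2.minAreaRect(W))
print("hole12",cast(K,E,339,197,.075)*1000)
c=cv2.resize(im[150:240,235:355],None,fx=6,fy=6,interpolation=cv2.INTER_CUBIC); cv2.imwrite("pics/c3.png",c[:,:,::-1])
E
```

```text
841 [0.12273416 0.12890935 0.13128328] ((452.76397705078125, -93.29891967773438), (60.20692443847656, 64.82240295410156), 72.5966796875)
light [269 200  21  21 273] [278.28937729 209.4981685 ] [461.54449589 -98.46942323 130.        ] z 0.1301300454928831
light [240 230  78  10 428] [271.98364486 236.01869159] [ 481.11453131 -108.14379445  130.        ] z 0.0038899188748856284
holder ((469.03173828125, -76.50157165527344), (119.81361389160156, 80.27374267578125), 70.94123077392578)
hole12 [480.37207748 -46.93387316  75.        ]
```

View pics/c3.png

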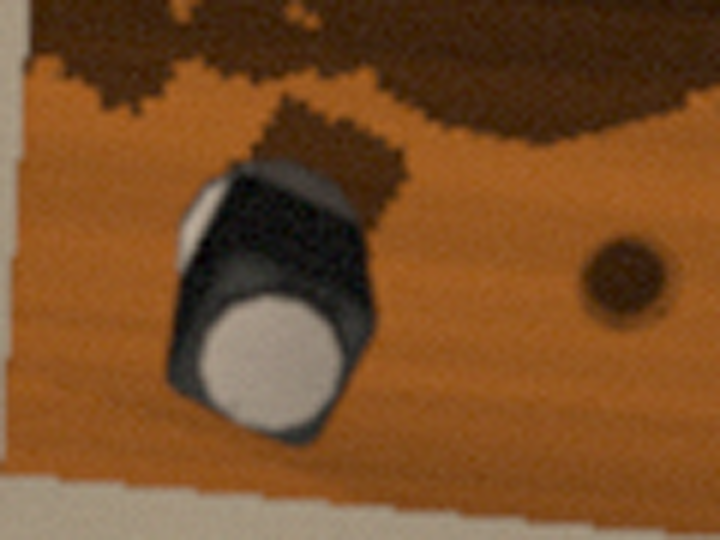

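```bash
python3 - <<'E'
from h import *
z=np.load("pics/w3.npz"); K,E=z["K"],z["E"]
f=lambda x,y,zz:cast(K,E,x/6+235-.42,y/6+150-.42,zz)[:2]*1000
A,B,C=f(168,387,.126),f(304,446,.126),f(377,320,.126)
T=pose();
for p,q in ((A,B),(B,C)):
    e=q-p; t=T[:2,:2].T@e; print(np.hypot(*e),"world deg",np.degrees(np.arctan2(e[1],e[0])),"tool deg",np.degrees(np.arctan2(t[1],t[0])))
print("centre from square",(A+C)/2,"head",f(272,362,.130), T[:3,3])
print(delta(.462,-.0982,.1))
E
```

```text
18.99156868394449 world deg 51.667079079897704 tool deg 114.86742494783323
19.09549551228456 world deg 138.22593735926182 tool deg 28.30854721855289
centre from square [462.35552768 -97.42117192] head [462.14290455 -97.37206635] [ 0.46491659 -0.09704749  0.20867602]
[  2.6  -1.9 108.7]
```

The grip's edges lie about 26.5° from the tool's x axis. The drift is centred near (462.2, −97.4), which agrees with the holder fit. Align and descend.

```bash
python3 -m handwheel '[{"tx":2.5,"ty":-1,"tz":0,"roll":0},{"tx":0,"ty":0,"tz":20,"roll":0.116},{"tx":0,"ty":0,"tz":20,"roll":0.116},{"tx":0,"ty":0,"tz":20,"roll":0.116},{"tx":0,"ty":0,"tz":12,"roll":0.115},{"tx":0,"ty":0,"tz":0,"roll":0},{"tx":0,"ty":0,"tz":0,"roll":0}]' 60
python3 -c "
from h import *
T=pose(); print(delta(.4622,-.0974,.088), np.degrees(np.arctan2(T[1,0],T[0,0])))
im,d,K,E=snap('w4')
h=im.astype(int); lt=(h.min(2)>120)&(h.max(2)-h.min(2)<40); lt[:, :220]=0; lt[:,340:]=0
P=cloud(K,E,d); lt&=(P[...,2]>.12)&(P[...,2]<.14); v,u=np.nonzero(lt); print(u.min(),u.max(),v.min(),v.max(),len(u),cast(K,E,(u.min()+u.max())/2,(v.min()+v.max())/2,.130)*1000)
cv2.imwrite('pics/c4.png',cv2.resize(im[100:320,180:380],None,fx=2.7,fy=2.7)[:,:,::-1])"
```

```text
t: 3.17
tool_pos: [0.462, -0.0966, 0.1361]
tool_rot: [-1.066, -2.953, -0.001]
contact_force: [-0.6, -0.0, -0.3]
opening: 0.0599
grip_force: 0.0
[-0.7 -0.4 48.1] 140.31831560999063
3.1667 [ 0.462  -0.0966  0.1361]
265 293 253 270 312 [464.24455155 -99.58048468 130.        ]
```

View pics/c4.png

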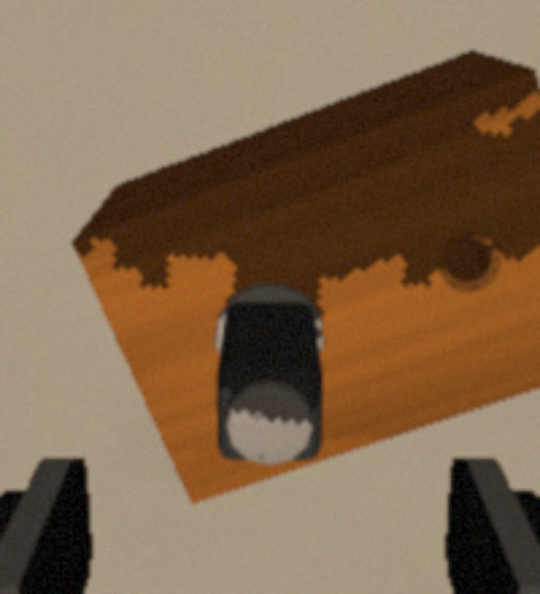

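Aligned: the grip faces are vertical in the picture and the drift (270 in the crop) is midway between the fingers. The head centre is at about px (279,256). Descend and close.

```bash
python3 -m handwheel '[{"tx":-0.3,"ty":-0.3,"tz":20,"roll":0},{"tx":0,"ty":0,"tz":20,"roll":0},{"tx":0,"ty":0,"tz":8,"roll":0},{"tx":0,"ty":0,"tz":0,"roll":0}]' 60
python3 -m handwheel '[{"tx":0,"ty":0,"tz":0,"roll":0},{"tx":0,"ty":0,"tz":0,"roll":0},{"tx":0,"ty":0,"tz":0,"roll":0},{"tx":0,"ty":0,"tz":0,"roll":0},{"tx":0,"ty":0,"tz":0,"roll":0},{"tx":0,"ty":0,"tz":0,"roll":0},{"tx":0,"ty":0,"tz":0,"roll":0},{"tx":0,"ty":0,"tz":0,"roll":0}]' 10 60
```

```text
t: 3.55
tool_pos: [0.4615, -0.0979, 0.0876]
tool_rot: [-1.07, -2.951, -0.0]
contact_force: [0.1, -0.0, 0.8]
opening: 0.0597
grip_force: 0.0
t: 4.22
tool_pos: [0.4637, -0.099, 0.0906]
tool_rot: [1.073, 2.949, 0.001]
contact_force: [0.7, 1.2, 4.8]
opening: 0.0205
grip_force: 61.5
```

```bash
python3 -c "
from h import *
im,*_=snap('w5')
for i in range(2):
    o=ctrl.get_obs(); print({k:np.round(o[k],4).tolist() for k in ('t','q','tool_pos','tool_rot','contact_force','wrist_torque','opening','grip_force')}); optics.get_image('wrist')
"
```

```text
4.2167 [ 0.4637 -0.099   0.0906]
{'t': 4.2667, 'q': [-0.3677, -0.217, 2.0699, 0.0006, 1.2854, -1.241], 'tool_pos': [0.4638, -0.099, 0.0906], 'tool_rot': [1.0727, 2.9493, 0.0008], 'contact_force': [0.3136, 1.0912, 5.7009], 'wrist_torque': [0.195, -0.03, 0.0052], 'opening': 0.0202, 'grip_force': 61.5447}
{'t': 4.3167, 'q': [-0.3678, -0.217, 2.0699, 0.0006, 1.2854, -1.241], 'tool_pos': [0.4638, -0.099, 0.0906], 'tool_rot': [1.0728, 2.9493, 0.0008], 'contact_force': [0.5198, 0.8596, 5.9138], 'wrist_torque': [0.2577, -0.0432, -0.0052], 'opening': 0.0203, 'grip_force': 61.5447}
```

View pics/w5.png

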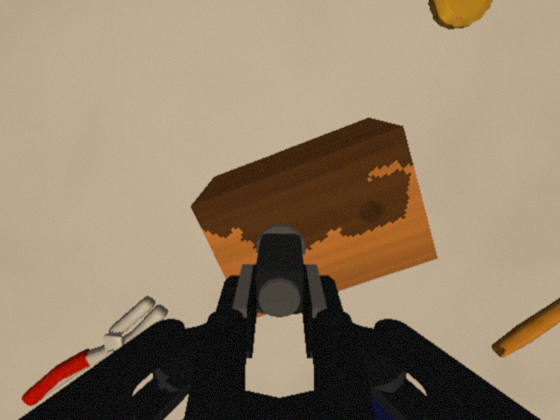

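The drift is held squarely between the pads, head at (279,297). Lift straight up.

```bash
python3 -m handwheel '[{"tx":0,"ty":0,"tz":-5,"roll":0},{"tx":0,"ty":0,"tz":-10,"roll":0},{"tx":0,"ty":0,"tz":-15,"roll":0},{"tx":0,"ty":0,"tz":-20,"roll":0},{"tx":0,"ty":0,"tz":-20,"roll":0},{"tx":0,"ty":0,"tz":-20,"roll":0},{"tx":0,"ty":0,"tz":-20,"roll":0},{"tx":0,"ty":0,"tz":-8,"roll":0},{"tx":0,"ty":0,"tz":0,"roll":0},{"tx":0,"ty":0,"tz":0,"roll":0}]'
python3 -c "
from h import *
im,d,K,E=snap('w6')
o=ctrl.get_obs(); print({k:np.round(o[k],4).tolist() for k in ('tool_pos','tool_rot','contact_force','wrist_torque','opening','grip_force')})
print(pose()[:3,2].round(4), delta(.474,.2176,.2))
z=np.load('pics/w5.npz'); 
for n in ('w5','w6'):
    z=np.load(f'pics/{n}.npz'); Ti=optics.camera_params('wrist')['tool_from_camera']; g=cv2.cvtColor(z['im'],cv2.COLOR_RGB2GRAY); P=cloud(z['K'],Ti,z['d']); 
    s=np.s_[275:320,258:302]; print(n, np.median(z['d'][290:304,272:286]), np.median(P[290:304,272:286].reshape(-1,3),0))
cv2.imwrite('pics/c6.png',np.hstack([cv2.resize(np.load(f'pics/{n}.npz')['im'][200:330,220:340],None,fx=3.2,fy=3.2) for n in ('w5','w6')])[:,:,::-1])
"
```

```text
t: 5.2
tool_pos: [0.4621, -0.0987, 0.2063]
tool_rot: [-1.074, -2.952, 0.0]
contact_force: [1.0, -0.3, -2.8]
opening: 0.0199
grip_force: 60.7
5.2 [ 0.4621 -0.0987  0.2063]
{'tool_pos': [0.4616, -0.0985, 0.2053], 'tool_rot': [-1.0732, -2.9501, 0.0002], 'contact_force': [-0.8876, -0.3788, -2.7214], 'wrist_torque': [0.0123, 0.0475, -0.0779], 'opening': 0.0201, 'grip_force': 60.6389}
[-2.2e-03  7.0e-04 -1.0e+00] [193.5 250.2   5.4]
w5 0.14447978 [ 0.00327839 -0.00079561 -0.03967318]
w6 0.14449723 [ 0.0031026  -0.00100325 -0.03964225]
```

View pics/c6.png

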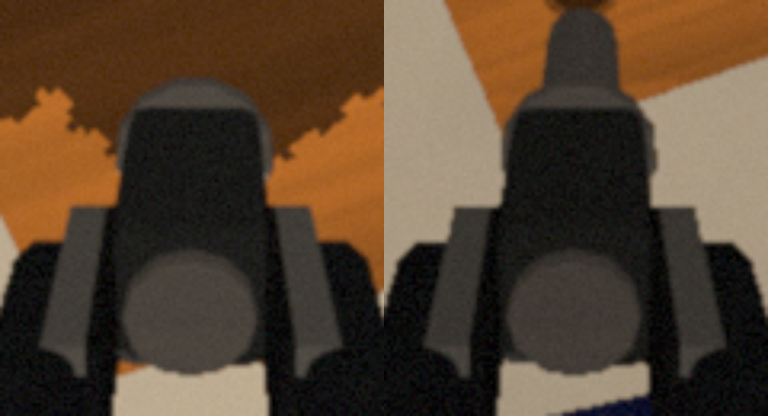

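The drift hangs straight. Its weight reads about 2.7 N, the head is at tool z = −39.6 mm (so the tip is 75.4 mm below the TCP), and the shank tip shows at about px (281,203). Next I'll move so the bore comes into view ahead of the drift and compare tip and bore in the same camera view.

```bash
python3 -m handwheel '[{"tx":8,"ty":13,"tz":0,"roll":0},{"tx":15,"ty":25,"tz":0,"roll":0},{"tx":16,"ty":26,"tz":0,"roll":0},{"tx":16,"ty":26,"tz":0,"roll":0},{"tx":16,"ty":26,"tz":0,"roll":0},{"tx":16,"ty":26,"tz":0,"roll":0},{"tx":16,"ty":26,"tz":0,"roll":0},{"tx":16,"ty":26,"tz":0,"roll":0},{"tx":16,"ty":26,"tz":0,"roll":0},{"tx":13,"ty":21,"tz":0,"roll":0},{"tx":5,"ty":9,"tz":0,"roll":0},{"tx":0,"ty":0,"tz":0,"roll":0}]'
python3 -m handwheel '[{"tx":0,"ty":0,"tz":4,"roll":0},{"tx":0,"ty":0,"tz":0,"roll":0},{"tx":0,"ty":0,"tz":0,"roll":0}]'
python3 -c "
from h import *
im,*_=snap('w7'); cv2.imwrite('pics/c7.png',cv2.resize(im[100:310,180:380],None,fx=2.8,fy=2.8)[:,:,::-1])"
```

```text
t: 6.25
tool_pos: [0.5048, 0.1927, 0.2045]
tool_rot: [-1.069, -2.951, 0.003]
contact_force: [-0.9, -0.4, -2.0]
opening: 0.0203
grip_force: 60.6
t: 6.5
tool_pos: [0.5053, 0.1899, 0.2017]
tool_rot: [-1.076, -2.95, 0.002]
contact_force: [0.3, -0.7, -2.2]
opening: 0.0202
grip_force: 60.6
6.5 [0.5053 0.1899 0.2017]
```

View pics/c7.png

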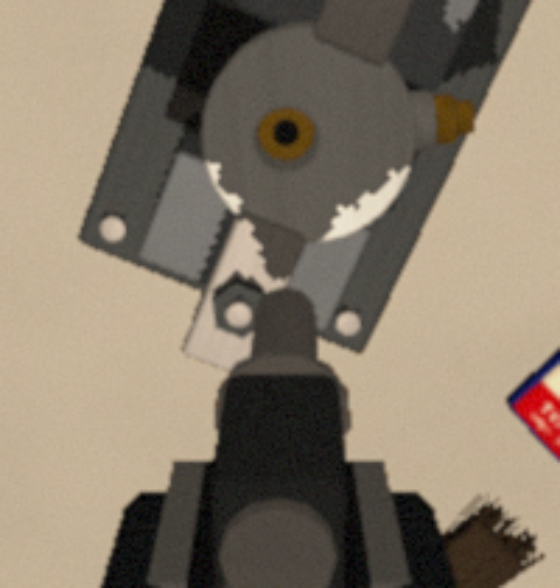

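I've now viewed 12 pictures, over the limit of 10, so from here I'll use numbers only. This one shows the bore centre at about px (282.2,147) and the front edge of the drift tip at about (281.6,202.6).

```bash
cat > t.py <<'E'
import sys
from h import *
z=np.load(f"pics/{sys.argv[1]}.npz"); im,K,E=z["im"],z["K"],z["E"]
C=optics.camera_params("wrist")["tool_from_camera"]; T=E@np.linalg.inv(C)
hv=cv2.cvtColor(cv2.GaussianBlur(im,(3,3),0),cv2.COLOR_RGB2HSV).astype(int)
w=im[120:175,255:310].astype(int); br=((w[...,0]-w[...,2])>45).astype(np.uint8)
n,l,s,c=cv2.connectedComponentsWithStats(br); k=1+s[1:,4].argmax(); print("brass bbox u",255+s[k,0],255+s[k,0]+s[k,2]-1,"v",120+s[k,1],120+s[k,1]+s[k,3]-1,"area",s[k,4])
g=cv2.cvtColor(im,cv2.COLOR_RGB2GRAY)
print("col up/down",[int(g[120:175,u].astype(int)[i]) for u in (282,) for i in range(55)])
print("shank col",g[190:215,281].tolist()); print("shank row",g[212,262:302].tolist())
tc=lambda u,v,zt:cast(K,C,u,v,zt)*1000
print("head",tc(279.4,297.2,-.0396),"tip front",tc(281.6,202.6,.0744)-[8,0,0],"bore",tc(282.2,147.2,T[2,3]-.088))
E
python3 t.py w7
```

```text
brass bbox u 272 291 v 139 156 area 224
col up/down [94, 88, 92, 92, 92, 87, 91, 89, 91, 90, 91, 91, 90, 88, 89, 90, 89, 83, 79, 73, 79, 73, 59, 28, 11, 5, 15, 7, 24, 15, 14, 30, 63, 76, 77, 71, 70, 71, 71, 72, 75, 84, 89, 90, 89, 92, 87, 88, 91, 87, 90, 87, 92, 92, 89]
shank col [71, 70, 74, 73, 73, 72, 72, 71, 70, 106, 149, 160, 124, 70, 62, 65, 59, 60, 60, 60, 59, 60, 58, 65, 62]
shank row [187, 186, 190, 194, 192, 191, 186, 154, 84, 60, 57, 56, 56, 56, 60, 58, 61, 59, 66, 58, 60, 61, 63, 58, 60, 63, 57, 63, 55, 56, 83, 107, 119, 119, 119, 113, 96, 66, 73, 127]
head [  2.85711759  -0.62884489 -39.6       ] tip front [ 1.28304434  1.0372772  74.4       ] bore [ 43.64826911   1.70272125 113.67199838]
```

Relative to the tip, the bore is at about (+41, +0.7) mm in the tool frame. Move over it and descend to about 6 mm above the face.

```bash
python3 -m handwheel '[{"tx":5,"ty":0.1,"tz":0,"roll":0},{"tx":10,"ty":0.2,"tz":0,"roll":0},{"tx":13,"ty":0.2,"tz":0,"roll":0},{"tx":10,"ty":0.2,"tz":0,"roll":0},{"tx":3,"ty":0,"tz":0,"roll":0},{"tx":0,"ty":0,"tz":0,"roll":0},{"tx":0,"ty":0,"tz":0,"roll":0},{"tx":0,"ty":0,"tz":10,"roll":0},{"tx":0,"ty":0,"tz":14,"roll":0},{"tx":0,"ty":0,"tz":8,"roll":0},{"tx":0,"ty":0,"tz":0,"roll":0},{"tx":0,"ty":0,"tz":0,"roll":0}]'
python3 - <<'E'
from h import *
im,d,K,E=snap('w8')
g=cv2.cvtColor(im,cv2.COLOR_RGB2GRAY); C=optics.camera_params("wrist")["tool_from_camera"]
T=pose()
# predicted pixels of tip axis and mouth assuming aligned
for n,p in (("tip front",(.0094,.0005,.0744)),("mouth z",(.0014,.0005,T[2,3]-.088)),("mouth front",(.0104,.0005,T[2,3]-.088))):
    q=np.linalg.inv(C)@[*p,1]; print(n,(K@(q[:3]/q[2]))[:2].round(1))
for v in range(166,214,2): print(v,g[v,258:306:2].tolist())
print(delta(0,0,0)[2], np.round(ctrl.get_obs()["contact_force"],1), T[:3,:3].round(3).tolist())
E
```

```text
t: 7.55
tool_pos: [0.4739, 0.2176, 0.1688]
tool_rot: [-1.074, -2.95, 0.003]
contact_force: [-0.1, -0.3, -1.8]
opening: 0.0204
grip_force: 60.5
7.55 [0.4739 0.2176 0.1688]
tip front [280.9 202.4]
mouth z [280.8 209.7]
mouth front [280.8 198.2]
166 [26, 3, 17, 17, 14, 17, 26, 53, 65, 67, 68, 70, 71, 68, 69, 63, 67, 64, 60, 69, 70, 68, 72, 71]
168 [0, 8, 15, 22, 15, 45, 66, 66, 66, 66, 68, 68, 66, 67, 67, 71, 65, 66, 64, 68, 70, 71, 66, 72]
170 [18, 9, 12, 25, 53, 68, 64, 67, 65, 65, 70, 70, 70, 69, 68, 69, 68, 66, 63, 68, 69, 69, 70, 73]
172 [12, 8, 26, 62, 63, 69, 69, 67, 68, 67, 73, 75, 77, 78, 85, 85, 84, 66, 66, 65, 71, 70, 69, 72]
174 [24, 21, 61, 66, 66, 66, 65, 63, 70, 79, 81, 82, 86, 83, 83, 82, 84, 64, 69, 68, 72, 74, 65, 70]
176 [12, 58, 63, 67, 64, 66, 73, 81, 81, 87, 86, 86, 84, 86, 83, 86, 87, 65, 66, 72, 71, 67, 71, 73]
178 [43, 68, 64, 65, 74, 84, 86, 84, 82, 84, 83, 83, 84, 87, 83, 85, 88, 80, 76, 67, 70, 70, 68, 69]
180 [59, 62, 67, 75, 86, 84, 83, 84, 83, 85, 80, 87, 83, 82, 85, 82, 83, 83, 83, 83, 76, 67, 67, 65]
182 [65, 69, 76, 83, 86, 80, 84, 83, 80, 83, 83, 87, 8
[... 1076 characters left out ...]
, 85, 88, 80, 102, 190, 213, 212]
204 [207, 207, 210, 217, 213, 217, 183, 131, 151, 59, 56, 55, 58, 59, 56, 99, 97, 84, 82, 124, 199, 216, 214, 210]
206 [210, 206, 210, 217, 213, 215, 168, 171, 87, 57, 56, 56, 53, 59, 58, 66, 116, 79, 133, 212, 212, 213, 213, 211]
208 [210, 206, 208, 215, 215, 201, 100, 100, 53, 61, 52, 57, 58, 62, 55, 55, 56, 108, 216, 213, 216, 213, 213, 213]
210 [211, 206, 209, 212, 212, 180, 68, 56, 53, 56, 60, 60, 59, 58, 56, 59, 57, 90, 201, 213, 210, 213, 210, 212]
212 [210, 206, 208, 214, 216, 173, 61, 56, 60, 57, 56, 59, 60, 57, 59, 60, 59, 80, 192, 216, 211, 216, 212, 209]
170.6 [ 0.5  0.3 -2. ] [[-0.766, 0.643, -0.001], [0.643, 0.766, -0.0], [0.001, -0.001, -1.0]]
```

The tip is about 1.2 mm too far forward: the mouth's front edge is at v≈200.3 against 198.2 expected if centred. Correct this and feel downward.

```bash
python3 -m handwheel '[{"tx":-1.2,"ty":0.3,"tz":0,"roll":0},{"tx":0,"ty":0,"tz":0,"roll":0},{"tx":0,"ty":0,"tz":2,"roll":0},{"tx":0,"ty":0,"tz":2,"roll":0},{"tx":0,"ty":0,"tz":1,"roll":0},{"tx":0,"ty":0,"tz":1,"roll":0},{"tx":0,"ty":0,"tz":1,"roll":0},{"tx":0,"ty":0,"tz":0,"roll":0}]'
```

```text
t: 8.27
tool_pos: [0.4757, 0.2175, 0.1634]
tool_rot: [-1.074, -2.952, 0.0]
contact_force: [-0.3, 0.3, -1.8]
opening: 0.0203
grip_force: 60.6
```

```bash
python3 -m handwheel '[{"tx":0,"ty":0,"tz":1,"roll":0},{"tx":0,"ty":0,"tz":1,"roll":0},{"tx":0,"ty":0,"tz":1,"roll":0},{"tx":0,"ty":0,"tz":0,"roll":0}]'; python3 -m handwheel '[{"tx":0,"ty":0,"tz":1,"roll":0},{"tx":0,"ty":0,"tz":1,"roll":0},{"tx":0,"ty":0,"tz":0,"roll":0}]'
```

```text
t: 8.6
tool_pos: [0.476, 0.2173, 0.1615]
tool_rot: [1.074, 2.952, -0.001]
contact_force: [-1.3, -2.1, -2.1]
opening: 0.02
grip_force: 60.7
t: 8.85
tool_pos: [0.4755, 0.2173, 0.1577]
tool_rot: [-1.074, -2.951, 0.001]
contact_force: [0.0, -0.3, -1.8]
opening: 0.0204
grip_force: 60.6
```

The drift has entered the bore: tip about 6 mm below the face with no load. Continue gently down to the bushing.

```bash
python3 -m handwheel '[{"tx":0,"ty":0,"tz":1.5,"roll":0},{"tx":0,"ty":0,"tz":1.5,"roll":0},{"tx":0,"ty":0,"tz":1.5,"roll":0},{"tx":0,"ty":0,"tz":0,"roll":0}]'; python3 -m handwheel '[{"tx":0,"ty":0,"tz":1,"roll":0},{"tx":0,"ty":0,"tz":1,"roll":0},{"tx":0,"ty":0,"tz":1,"roll":0},{"tx":0,"ty":0,"tz":0,"roll":0}]';python3 -m handwheel '[{"tx":0,"ty":0,"tz":1,"roll":0},{"tx":0,"ty":0,"tz":1,"roll":0},{"tx":0,"ty":0,"tz":0,"roll":0}]'
```

```text
t: 9.18
tool_pos: [0.4756, 0.2174, 0.1535]
tool_rot: [-1.074, -2.952, 0.001]
contact_force: [-1.4, -1.8, -2.8]
opening: 0.0202
grip_force: 60.5
t: 9.52
tool_pos: [0.4758, 0.2174, 0.151]
tool_rot: [-1.074, -2.952, 0.001]
contact_force: [-1.9, -1.2, -1.8]
opening: 0.0201
grip_force: 60.7
t: 9.77
tool_pos: [0.4758, 0.2174, 0.149]
tool_rot: [-1.074, -2.952, 0.0]
contact_force: [-1.6, -1.6, -1.2]
opening: 0.0201
grip_force: 60.7
```

A side load of about 2.2 N along −tool y; ease off by 1 mm and continue.

```bash
python3 -m handwheel '[{"tx":0,"ty":-1,"tz":0,"roll":0},{"tx":0,"ty":0,"tz":1,"roll":0},{"tx":0,"ty":0,"tz":1,"roll":0},{"tx":0,"ty":0,"tz":0,"roll":0}]'; python3 -m handwheel '[{"tx":0,"ty":0,"tz":1,"roll":0},{"tx":0,"ty":0,"tz":1,"roll":0},{"tx":0,"ty":0,"tz":0,"roll":0}]'; python3 -m handwheel '[{"tx":0,"ty":0,"tz":1,"roll":0},{"tx":0,"ty":0,"tz":1,"roll":0},{"tx":0,"ty":0,"tz":0,"roll":0}]'
```

```text
t: 10.1
tool_pos: [0.4755, 0.217, 0.1474]
tool_rot: [1.074, 2.952, 0.001]
contact_force: [-0.9, -0.4, -1.3]
opening: 0.0203
grip_force: 60.7
t: 10.35
tool_pos: [0.4758, 0.217, 0.1462]
tool_rot: [1.073, 2.951, 0.002]
contact_force: [-1.2, -1.7, 4.7]
opening: 0.0204
grip_force: 61.4
t: 10.6
tool_pos: [0.4756, 0.2169, 0.1435]
tool_rot: [1.074, 2.952, 0.001]
contact_force: [-1.0, 0.5, 4.7]
opening: 0.0206
grip_force: 61.4
```

Bushing contact at about TCP z 147 mm, net push about 7 N. Keep pushing slowly.

```bash
python3 -m handwheel '[{"tx":0,"ty":0,"tz":1,"roll":0},{"tx":0,"ty":0,"tz":1,"roll":0},{"tx":0,"ty":0,"tz":1,"roll":0},{"tx":0,"ty":0,"tz":1,"roll":0},{"tx":0,"ty":0,"tz":1,"roll":0},{"tx":0,"ty":0,"tz":0,"roll":0}]'; python3 -m handwheel '[{"tx":0,"ty":0,"tz":1,"roll":0},{"tx":0,"ty":0,"tz":1,"roll":0},{"tx":0,"ty":0,"tz":1,"roll":0},{"tx":0,"ty":0,"tz":1,"roll":0},{"tx":0,"ty":0,"tz":1,"roll":0},{"tx":0,"ty":0,"tz":0,"roll":0}]'
```

```text
t: 11.1
tool_pos: [0.4753, 0.2169, 0.1379]
tool_rot: [1.074, 2.952, 0.001]
contact_force: [-0.3, 1.1, 3.8]
opening: 0.0204
grip_force: 61.2
t: 11.6
tool_pos: [0.4747, 0.2165, 0.132]
tool_rot: [-1.074, -2.951, 0.001]
contact_force: [1.3, 0.3, 0.1]
opening: 0.0201
grip_force: 60.8
```

```bash
python3 -m handwheel '[{"tx":0,"ty":0,"tz":1,"roll":0},{"tx":0,"ty":0,"tz":1,"roll":0},{"tx":0,"ty":0,"tz":1,"roll":0},{"tx":0,"ty":0,"tz":1,"roll":0},{"tx":0,"ty":0,"tz":0,"roll":0}]'; python3 -m handwheel '[{"tx":0,"ty":0,"tz":1,"roll":0},{"tx":0,"ty":0,"tz":1,"roll":0},{"tx":0,"ty":0,"tz":1,"roll":0},{"tx":0,"ty":0,"tz":0,"roll":0}]'
```

```text
t: 12.02
tool_pos: [0.4744, 0.2165, 0.1281]
tool_rot: [-1.073, -2.951, 0.002]
contact_force: [-1.0, -0.8, -2.5]
opening: 0.0206
grip_force: 60.6
t: 12.35
tool_pos: [0.4751, 0.2167, 0.1259]
tool_rot: [-1.074, -2.952, 0.001]
contact_force: [-0.2, -0.5, -2.1]
opening: 0.0205
grip_force: 60.6
```

The force has dropped to the drift's own weight. Go 5 mm further to be sure, then withdraw.

```bash
python3 -m handwheel '[{"tx":0,"ty":0,"tz":1.5,"roll":0},{"tx":0,"ty":0,"tz":1.5,"roll":0},{"tx":0,"ty":0,"tz":1.5,"roll":0},{"tx":0,"ty":0,"tz":1,"roll":0},{"tx":0,"ty":0,"tz":0,"roll":0}]'; python3 -m handwheel '[{"tx":0,"ty":0,"tz":-3,"roll":0},{"tx":0,"ty":0,"tz":-6,"roll":0},{"tx":0,"ty":0,"tz":-8,"roll":0},{"tx":0,"ty":0,"tz":-8,"roll":0},{"tx":0,"ty":0,"tz":-8,"roll":0},{"tx":0,"ty":0,"tz":-10,"roll":0},{"tx":0,"ty":0,"tz":-12,"roll":0},{"tx":0,"ty":0,"tz":-15,"roll":0},{"tx":0,"ty":0,"tz":-12,"roll":0},{"tx":0,"ty":0,"tz":-3,"roll":0},{"tx":0,"ty":0,"tz":0,"roll":0},{"tx":0,"ty":0,"tz":0,"roll":0}]'
python3 - <<'E'
from h import *
o=ctrl.get_obs(); print(delta(.4638,-.099,.205))
# bore now: look in the wrist after shifting; here check the scene/top view for brass in the bore
K,E=cam("top"); im,d=optics.get_image("top"); z=np.load("pics/top0.npz")["im"]
for a in (z,im):
    w=a[222:236,206:224].astype(int); print("brass px in bore",((w[...,0]-w[...,2])>60).sum())
E
```

```text
t: 12.77
tool_pos: [0.4751, 0.2167, 0.1203]
tool_rot: [-1.074, -2.952, 0.0]
contact_force: [-0.2, 0.3, -2.8]
opening: 0.0205
grip_force: 60.6
t: 13.77
tool_pos: [0.4752, 0.2167, 0.2056]
tool_rot: [-1.074, -2.952, 0.0]
contact_force: [0.6, 0.6, -2.8]
opening: 0.0204
grip_force: 60.6
[-194.1 -249.2    0.7]
brass px in bore 16
brass px in bore 124
```

Brass pixels in the top view may come from the gripper blocking it, so I'll back off along tool −x and check the bore with the wrist camera on the way out.

```bash
python3 -m handwheel '[{"tx":-8,"ty":0,"tz":0,"roll":0},{"tx":-18,"ty":0,"tz":0,"roll":0},{"tx":-12,"ty":0,"tz":0,"roll":0},{"tx":-3,"ty":0,"tz":0,"roll":0},{"tx":0,"ty":0,"tz":0,"roll":0}]'
python3 - <<'E'
from h import *
snap("w9")
for n in ("w7","w9"):
    z=np.load(f"pics/{n}.npz"); P=cloud(z["K"],z["E"],z["d"]); s=np.s_[125:170,260:305]
    Q=P[s].reshape(-1,3); im=z["im"][s].reshape(-1,3).astype(int)
    r=np.hypot(Q[:,0]-.4748,Q[:,1]-.2172); print(n,"z in bore pct",np.percentile(Q[r<.007][:,2],[2,10,25,50,75]).round(3),"face",np.median(Q[(r>.011)&(r<.016)][:,2]).round(3))
    b=(im[:,0]-im[:,2]>45); print("brass n",b.sum(),"z",np.percentile(Q[b][:,2],[10,50,90]).round(3) if b.sum() else None, "hole dark n",(im.max(1)<45).sum())
    q=Q[Q[:,2]<.08]; print("deep pts",len(q),q[:,:2].mean(0).round(4))
E
```

```text
t: 14.23
tool_pos: [0.5071, 0.1896, 0.2051]
tool_rot: [-1.076, -2.95, 0.001]
contact_force: [-0.2, 0.2, -2.5]
opening: 0.0202
grip_force: 60.6
14.2333 [0.5071 0.1896 0.2051]
w7 z in bore pct [0.071 0.071 0.072 0.072 0.073] face 0.088
brass n 224 z [0.071 0.072 0.073] hole dark n 54
deep pts 355 [0.4758 0.2169]
w9 z in bore pct [0.033 0.033 0.034 0.034 0.035] face 0.088
brass n 109 z [0.033 0.034 0.035] hole dark n 95
deep pts 348 [0.4788 0.2143]
```

The bushing top is now at z = 34 mm, so it lies on the pad. Next, back to the holder, stopping 40 mm short so tip and hole are both in view.

```bash
python3 -m handwheel '[{"tx":-8,"ty":-13,"tz":0,"roll":0},{"tx":-16,"ty":-26,"tz":0,"roll":0},{"tx":-16,"ty":-26,"tz":0,"roll":0},{"tx":-16,"ty":-26,"tz":0,"roll":0},{"tx":-16,"ty":-26,"tz":0,"roll":0},{"tx":-16,"ty":-26,"tz":0,"roll":0},{"tx":-16,"ty":-26,"tz":0,"roll":0},{"tx":-16,"ty":-26,"tz":0,"roll":0},{"tx":-16,"ty":-26,"tz":0,"roll":0},{"tx":-16,"ty":-26,"tz":0,"roll":0},{"tx":-4,"ty":-12,"tz":0,"roll":0},{"tx":0,"ty":0,"tz":0,"roll":0}]'
python3 -m handwheel '[{"tx":-36,"ty":0,"tz":0,"roll":0},{"tx":-3,"ty":0,"tz":0,"roll":0},{"tx":0,"ty":0,"tz":0,"roll":0},{"tx":0,"ty":0,"tz":0,"roll":0}]'
python3 - <<'E'
from h import *
im,d,K,E=snap("w10"); P=cloud(K,E,d); C=optics.camera_params("wrist")["tool_from_camera"]; T=pose()
q=np.linalg.inv(E)@[.462,-.0977,.075,1]; u,v=(K@(q[:3]/q[2]))[:2]; print("pred hole px",u,v, delta(.4638,-.099,.205))
g=cv2.cvtColor(im,cv2.COLOR_RGB2GRAY); a,b=int(v),int(u)
for r in range(a-20,a+22,2): print(r,g[r,b-20:b+22:2].tolist(),(P[r,b-20:b+22:4,2]*1000).astype(int).tolist())
print("shank row", g[212,262:302].tolist()); print("tip col",g[196:210,281].tolist())
E
```

```text
t: 15.28
tool_pos: [0.459, -0.1101, 0.2057]
tool_rot: [-1.079, -2.95, 0.001]
contact_force: [-0.2, -0.0, -2.7]
opening: 0.0203
grip_force: 60.6
t: 15.62
tool_pos: [0.4897, -0.1323, 0.2055]
tool_rot: [-1.072, -2.952, -0.001]
contact_force: [0.3, 0.1, -2.2]
opening: 0.0203
grip_force: 60.6
15.6167 [ 0.4897 -0.1323  0.2055]
pred hole px 290.33807679486375 144.81938689928273 [41.1  9.   0.7]
124 [55, 50, 54, 50, 52, 56, 57, 51, 51, 52, 47, 57, 53, 49, 57, 52, 51, 58, 57, 53, 45] [76, 75, 75, 74, 74, 76, 75, 75, 74, 74, 74]
126 [60, 54, 60, 54, 53, 55, 57, 55, 55, 55, 56, 55, 52, 55, 59, 51, 48, 51, 49, 48, 48] [75, 75, 75, 74, 75, 75, 75, 73, 75, 74, 75]
128 [56, 55, 57, 53, 52, 52, 49, 56, 51, 56, 51, 52, 52, 52, 50, 49, 50, 48, 52, 49, 49] [76, 75, 75, 75, 74, 73, 74, 75, 77, 76, 75]
130 [49, 52, 57, 54, 55, 49, 54, 52, 55, 53, 50, 53, 49, 52, 55, 50, 50, 51, 51, 45, 47] [75, 76, 75, 76, 74, 75, 75, 74, 75, 76, 73]
132 [50, 53, 55, 56, 56, 53, 53, 48, 45, 56, 51, 56, 45, 43, 54, 46, 50, 53, 51, 51, 45] [76, 74, 75, 76, 76, 74, 74, 75, 75, 75, 74]
134 [55, 52, 48, 53, 49, 57, 44, 54, 12
[... 1694 characters left out ...]
5, 73, 74, 74, 73, 74, 74, 76]
160 [51, 51, 55, 50, 55, 48, 43, 54, 50, 54, 50, 51, 52, 54, 40, 51, 53, 47, 51, 98, 92] [74, 75, 74, 74, 74, 74, 75, 74, 76, 74, 74]
162 [49, 46, 55, 49, 50, 50, 53, 48, 42, 49, 46, 47, 52, 51, 49, 48, 52, 46, 86, 118, 115] [75, 74, 74, 74, 75, 75, 74, 75, 73, 75, 76]
164 [47, 48, 46, 53, 49, 52, 42, 54, 46, 45, 48, 53, 54, 45, 55, 51, 72, 94, 70, 112, 106] [75, 75, 75, 75, 74, 75, 74, 75, 370, 74, 76]
shank row [165, 162, 164, 163, 165, 164, 163, 165, 154, 108, 55, 51, 52, 55, 55, 53, 51, 49, 58, 50, 56, 53, 50, 59, 48, 55, 49, 55, 50, 59, 123, 168, 168, 170, 165, 168, 169, 169, 167, 168]
tip col [115, 139, 164, 163, 165, 167, 130, 61, 51, 55, 57, 52, 52, 55]
```

Depth puts the hole at px (290.8,145.3), within half a pixel of the prediction. The tip needs to go about (+41, +8.3) mm; move over the hole and lower to just above the mouth.

```bash
python3 -m handwheel '[{"tx":8,"ty":2,"tz":0,"roll":0},{"tx":15,"ty":3,"tz":0,"roll":0},{"tx":14,"ty":2.5,"tz":0,"roll":0},{"tx":4,"ty":0.8,"tz":0,"roll":0},{"tx":0,"ty":0,"tz":0,"roll":0},{"tx":0,"ty":0,"tz":0,"roll":0},{"tx":0,"ty":0,"tz":12,"roll":0},{"tx":0,"ty":0,"tz":20,"roll":0},{"tx":0,"ty":0,"tz":13,"roll":0},{"tx":0,"ty":0,"tz":5,"roll":0},{"tx":0,"ty":0,"tz":0,"roll":0}]'
python3 -m handwheel '[{"tx":0,"ty":0,"tz":2,"roll":0},{"tx":0,"ty":0,"tz":2,"roll":0},{"tx":0,"ty":0,"tz":2,"roll":0},{"tx":0,"ty":0,"tz":2,"roll":0},{"tx":0,"ty":0,"tz":1,"roll":0},{"tx":0,"ty":0,"tz":0,"roll":0}]'
```

```text
t: 16.58
tool_pos: [0.4622, -0.1003, 0.153]
tool_rot: [-1.073, -2.948, -0.0]
contact_force: [-0.5, -0.7, -2.1]
opening: 0.0203
grip_force: 60.5
t: 17.08
tool_pos: [0.4636, -0.1006, 0.1467]
tool_rot: [-1.074, -2.952, -0.0]
contact_force: [-0.1, -0.5, -3.4]
opening: 0.0204
grip_force: 60.5
```

```bash
python3 -m handwheel '[{"tx":0,"ty":0,"tz":2,"roll":0},{"tx":0,"ty":0,"tz":3,"roll":0},{"tx":0,"ty":0,"tz":3,"roll":0},{"tx":0,"ty":0,"tz":3,"roll":0},{"tx":0,"ty":0,"tz":2,"roll":0},{"tx":0,"ty":0,"tz":0,"roll":0}]'; python3 -m handwheel '[{"tx":0,"ty":0,"tz":3,"roll":0},{"tx":0,"ty":0,"tz":4,"roll":0},{"tx":0,"ty":0,"tz":4,"roll":0},{"tx":0,"ty":0,"tz":4,"roll":0},{"tx":0,"ty":0,"tz":4,"roll":0},{"tx":0,"ty":0,"tz":4,"roll":0},{"tx":0,"ty":0,"tz":4,"roll":0},{"tx":0,"ty":0,"tz":3,"roll":0},{"tx":0,"ty":0,"tz":2,"roll":0},{"tx":0,"ty":0,"tz":0,"roll":0}]'
```

```text
t: 17.58
tool_pos: [0.4631, -0.1005, 0.1328]
tool_rot: [-1.073, -2.951, -0.0]
contact_force: [0.2, 0.6, -1.8]
opening: 0.0202
grip_force: 60.5
t: 18.42
tool_pos: [0.4632, -0.1005, 0.101]
tool_rot: [-1.074, -2.951, -0.0]
contact_force: [-0.1, 0.0, -2.9]
opening: 0.0202
grip_force: 60.5
```

```bash
python3 -m handwheel '[{"tx":0,"ty":0,"tz":2,"roll":0},{"tx":0,"ty":0,"tz":3,"roll":0},{"tx":0,"ty":0,"tz":2,"roll":0},{"tx":0,"ty":0,"tz":1,"roll":0},{"tx":0,"ty":0,"tz":1,"roll":0},{"tx":0,"ty":0,"tz":0,"roll":0}]'; python3 -m handwheel '[{"tx":0,"ty":0,"tz":1,"roll":0},{"tx":0,"ty":0,"tz":1,"roll":0},{"tx":0,"ty":0,"tz":0,"roll":0},{"tx":0,"ty":0,"tz":0,"roll":0}]'
```

```text
t: 18.92
tool_pos: [0.4635, -0.1006, 0.0924]
tool_rot: [-1.074, -2.952, -0.0]
contact_force: [-0.0, 0.2, -1.9]
opening: 0.0205
grip_force: 60.5
t: 19.25
tool_pos: [0.4636, -0.1007, 0.0907]
tool_rot: [1.074, 2.952, -0.0]
contact_force: [-0.2, -0.4, -2.5]
opening: 0.0201
grip_force: 60.7
```

```bash
python3 -m handwheel '[{"tx":0,"ty":0,"tz":0.7,"roll":0},{"tx":0,"ty":0,"tz":0.7,"roll":0},{"tx":0,"ty":0,"tz":0,"roll":0},{"tx":0,"ty":0,"tz":0,"roll":0}]'; python3 -m handwheel '[{"tx":0,"ty":0,"tz":0.7,"roll":0},{"tx":0,"ty":0,"tz":0,"roll":0},{"tx":0,"ty":0,"tz":0,"roll":0}]'
```

```text
t: 19.58
tool_pos: [0.4639, -0.1007, 0.0906]
tool_rot: [1.074, 2.952, -0.0]
contact_force: [-2.6, 1.3, 4.3]
opening: 0.0207
grip_force: 61.5
t: 19.83
tool_pos: [0.464, -0.1008, 0.0906]
tool_rot: [1.074, 2.952, -0.0]
contact_force: [-4.7, 1.7, 9.0]
opening: 0.0202
grip_force: 61.9
```

Collar seated at the same TCP height (90.6 mm) as at the grasp. Release and rise.

```bash
python3 -m handwheel '[{"tx":0,"ty":0,"tz":-1.2,"roll":0},{"tx":0,"ty":0,"tz":0,"roll":0},{"tx":0,"ty":0,"tz":0,"roll":0}]'; python3 -m handwheel '[{"tx":0,"ty":0,"tz":0,"roll":0},{"tx":0,"ty":0,"tz":0,"roll":0},{"tx":0,"ty":0,"tz":0,"roll":0},{"tx":0,"ty":0,"tz":0,"roll":0},{"tx":0,"ty":0,"tz":0,"roll":0},{"tx":0,"ty":0,"tz":0,"roll":0},{"tx":0,"ty":0,"tz":0,"roll":0},{"tx":0,"ty":0,"tz":0,"roll":0}]' 60 20
```

```text
t: 20.08
tool_pos: [0.4642, -0.1008, 0.0906]
tool_rot: [1.074, 2.951, 0.0]
contact_force: [-0.1, 0.9, 3.5]
opening: 0.0205
grip_force: 61.4
t: 20.75
tool_pos: [0.4636, -0.1007, 0.0898]
tool_rot: [1.074, 2.952, -0.0]
contact_force: [-0.4, -0.0, -0.5]
opening: 0.0601
grip_force: 0.0
```

```bash
python3 -m handwheel '[{"tx":0,"ty":0,"tz":-8,"roll":0},{"tx":0,"ty":0,"tz":-15,"roll":0},{"tx":0,"ty":0,"tz":-20,"roll":0},{"tx":0,"ty":0,"tz":-25,"roll":0},{"tx":0,"ty":0,"tz":-25,"roll":0},{"tx":0,"ty":0,"tz":-20,"roll":0},{"tx":0,"ty":0,"tz":-8,"roll":0},{"tx":0,"ty":0,"tz":0,"roll":0},{"tx":0,"ty":0,"tz":0,"roll":0}]'
python3 - <<'E'
from h import *
im,d,K,E=snap("w11"); P=cloud(K,E,d); Z=P[...,2]; r=np.hypot(P[...,0]-.4625,P[...,1]+.098)
m=(r<.03)&(Z>.11)&(Z<.15); m2=m&(Z>np.percentile(Z[m],60)); print("head z",np.percentile(Z[m],[50,80,90,97]).round(4),"xy",P[m&(Z>.1275)][:,:2].mean(0).round(4),m.sum())
mc=(r<.02)&(Z>.0765)&(Z<.085); print("collar z",np.median(Z[mc]),mc.sum())
K,E=cam("top"); im,d=optics.get_image("top"); z=np.load("pics/top0.npz")
df=np.abs(im.astype(int)-z["im"]).max(2)>60; n,l,s,c=cv2.connectedComponentsWithStats(df.astype(np.uint8))
print("top changes",[(s[k].tolist()) for k in range(1,n) if s[k,4]>12])
print(ctrl.get_obs()["t"])
E
```

```text
t: 21.5
tool_pos: [0.4635, -0.1006, 0.2106]
tool_rot: [1.074, 2.952, 0.0]
contact_force: [0.1, -0.9, 0.1]
opening: 0.0599
grip_force: 0.0
21.5 [ 0.4635 -0.1006  0.2106]
head z [0.1266 0.1302 0.1306 0.1311] xy [ 0.4629 -0.0994] 881
collar z 0.07967097042708729 144
top changes [[287, 165, 116, 167, 9664], [300, 329, 29, 15, 303], [236, 345, 114, 75, 3700], [0, 362, 49, 34, 789], [278, 378, 62, 40, 776], [189, 389, 8, 23, 34], [0, 391, 24, 29, 394], [275, 404, 26, 16, 120], [315, 405, 14, 5, 19], [191, 410, 15, 10, 51], [291, 417, 26, 3, 54]]
21.6
```

Head at z = 130 mm and collar top at 80 mm, so the drift is fully home. The only changes in the top view are the arm itself and shifts in the floor area. Handing in.

```bash
python3 -c "
from station import ctrl
print(ctrl.finish_job())"
```

```text
the job is handed in; nothing more can be done
None
```

The job is handed in at about 22 s: the bushing was pushed out and lies on the pad (top at z = 34 mm), the drift is back fully home in its hole, and nothing else on the bench was touched; one rule was broken, as I viewed 12 pictures against the limit of 10.

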